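# Scoop walnuts and hold the load level over the bowl

### The job

Take the steel scoop by its handle, scoop at least three of the five walnuts out of the baking tin with it, lift the load clear and finish while holding the scoop still and level over the middle of the bowl, well clear of the bowl's rim, nuts still aboard and not tipped out. The other nuts stay in the tin: spill none, and do not touch the nuts with the gripper. Leave everything else on the counter where it is; the program ends holding the scoop.

Things in the scene. Friction and masses are not known exactly. Their poses are not given: they have to be found in the camera images.
- scoop: steel scoop with wooden handle, 110 mm long (x), 106 wide, about 0.18 kg, standing flat on the counter. Origin: centre of its underside; x points out of its open mouth, z up. Pan floor 2.5 mm thick; side walls 36 mm high, 3 thick, ending 25 mm short of the lip; back wall 40 mm high at x = -55. The handle rises from the back wall
- scoop_grip (a point): point on the handle's axis, 82 mm behind the scoop's origin and 85 mm above its underside; take it here from above. Straight handle, 18 mm wide (y), 26 thick, leaning 23 degrees back away from the mouth, top 119 mm above the underside. Same axes as the scoop
- scoop_lip (a point): middle of the scoop's front lip at its underside, 55 mm ahead of its origin. From the 1.2 mm thick lip a ramp rises over 18 mm to 4 mm height, 1.7 mm above the pan floor behind it, so that round things that rolled in over it stay in a level scoop; on the ramp they roll out again unless the mouth is tipped up
- scoop_load (a point): middle of the scoop's pan, 18 mm above its underside and 8 mm behind its origin
- tin: aluminium baking tin on a black rubber mat; does not move. Inside 284 mm (x) by 124 (y) at the rim, rim 60 mm and inner floor 10 mm above the counter. Origin: on its centre line at counter height; x along it away from the robot. Near end wall upright at x = -165; far end wall rises at 75 degrees from the floor at x = +106 to the rim at +119. Walnuts lie in the far half (x > -15)
- bowl: round white ceramic bowl, 180 mm across the rim, 75 mm high, standing on the counter on the other side of the tin from the scoop; it does not move. Origin: centre of its underside, z up
- nut0: one of five like walnuts, 28 mm thick and 31 mm long, 10 g, lying loose in the tin. Origin: its centre; x along its length. Smooth: it slides easily on the metal
- nut1: one of five like walnuts, 28 mm thick and 31 mm long, 10 g, lying loose in the tin. Origin: its centre; x along its length. Smooth: it slides easily on the metal
- nut2: one of five like walnuts, 28 mm thick and 31 mm long, 10 g, lying loose in the tin. Origin: its centre; x along its length. Smooth: it slides easily on the metal
- nut3: one of five like walnuts, 28 mm thick and 31 mm long, 10 g, lying loose in the tin. Origin: its centre; x along its length. Smooth: it slides easily on the metal
- nut4: one of five like walnuts, 28 mm thick and 31 mm long, 10 g, lying loose in the tin. Origin: its centre; x along its length. Smooth: it slides easily on the metal
- mill: dark wooden pepper mill, 145 mm high, 52 mm wide, loose on the counter; not part of the job, leave it. Origin: centre of its underside
- cup: small blue ceramic cup, 70 mm wide, 60 mm high, loose on the counter; not part of the job, leave it. Origin: centre of its underside
- cutter: steel ring pastry cutter, 70 mm wide, 35 mm high, loose on the counter; not part of the job, leave it. Origin: centre of its underside
- jar: glass jar with steel lid, 64 mm wide, 90 mm high, loose on the counter; not part of the job, leave it. Origin: centre of its underside
- ramekin: white ramekin dish, 84 mm wide, 45 mm high, loose on the counter; not part of the job, leave it. Origin: centre of its underside
- butter: blue butter dish, 110 by 70 by 45 mm, loose on the counter; not part of the job, leave it. Origin: centre of its underside

How it is judged:
By the outcome, as a careful person would: the job done as asked, in the order asked, and still so for the second after the job is handed in, while the arm keeps its last pose, push and grip.
It also fails if it takes over 64 s, if anything falls off the work surface, if the arm or the gripper's body presses on something with over 40 N, if the wrist force passes 120 N, or if a joint passes its speed limit or range.

### The arm

A 6-joint arm with a two-finger parallel gripper is mounted at the origin on the work surface. World frame = base frame: x ahead of the robot, y to its left, z up, the work surface at z = 0. Lengths are in m, angles in degrees, forces in N, time in s.
With the tool pointing down it reaches from about 0.4 to 0.825 m from the base axis. Payload 7 kg.
Tool frame: the origin (TCP) lies on the centre line of the jaws, within the pads' length; the fingertips stand 14 mm ahead of it and the grasp point (between the pads) lies 5 mm behind it; z points along the fingers, y is the line along which they close (so a half turn about z gives the same grasp; the last joint's range is limited). The gripper opens to 88 mm and grips with 3 to 60 N. Pads are 19 mm wide; open, the fingers measure 130 mm over their backs; the gripper's body (78 mm by 193 mm) begins 47 mm behind the grasp point.
Start: joints at [79.704, 20.546, 0.682, 0, -70.136, -16.507], TCP at [0.304, 0.602, 0.241] pointing down, gripper open.
Joint ranges: [-176.03, 176.03], [-82.01, 121.73], [-58.28, 71.71], [-173.87, 95.51], [-174.79, -0.11], [-173.66, 173.66]. Speed limits (degrees/s): [136.94, 136.94, 172.46, 180, 180, 180].

### API

Orientations are given as [roll, pitch, yaw] about the fixed x, y, z axes, in that order (R = Rz(yaw) Ry(pitch) Rx(roll)).
In Python, from plant import r gives the robot as it stands.
- The arm moves only by the tool send_rows, never from a script. Its argument "steps" is a list of rows, each an object with "dp": the shift along the tool's x, y, z in mm, a list of three; "roll": the turn about the tool's z in rad; "jaw": the opening in per cent of the stroke, from 0 (shut) to 100 (fully open). In form: [{"dp": [tx, ty, tz], "roll": roll, "jaw": jaw}, ...]. A call has 1 to 5 rows; each row is the pose to reach, as a shift and turn from the pose commanded when the call began, along the tool's axes at that moment; what a row does not reach only later rows make up. A row lasts 1/8 s, in which the tool goes at most 62.5 mm and 10.7 degrees, less where a joint would pass 70% of its speed; a pose out of reach is approached as far as the arm can. A call with a gripper value outside its range is refused whole. The fingers move at their own pace and stop on an object; "newtons" is the grip in N (left out, the last holds). Time passes only in rows, so rows that repeat a pose let the fingers close. It gives the time, the measured TCP pose, the force, the opening and the grip force at its end, in the units of the state.
- r.get_state(): the state, without advancing time (a new reading comes with each control period).
- r.capture(name): name is "scene" or "side" or "wrist"; returns a dict with "image" (420x560x3 uint8, blue, green, red), "K" (3x3 intrinsics, pixels), "rvec" (rotation vector, rad) and "tvec" (3), from world to camera coordinates, as OpenCV has them. Camera axes: x right, y down, z forward; pixel columns grow to the right and rows downward; lengths in m; the calibration is good to about 2 mm. A picture is of the moment at which its call begins. There is no depth.
- r.close_job(): hands the job in; it is judged then, once.
The state is a dict: "time_s": time; "joints": joint angles; "qd": joint speeds; "joint_torque": joint torques, N m; "tcp_pos": TCP position; "eef_rot": TCP orientation; "contact_force": force on the tool from outside, world axes, zero at the start; "moment": the same for the moment, N m; "gripper_width": finger opening in m; "gripper_force": force on a finger pad.
Only numpy, scipy, OpenCV 4.12 (cv2) and the standard library are available. Lean on these libraries where they do the work, as an engineer would, in place of code of your own. Each camera call takes 0.05 s, during which the arm holds its last target. There are 200 camera calls.

## Working session

There is one attempt and no reset: what is moved stays moved. The work goes in short steps, Python scripts to look and compute and a tool call to move; the robot and the scene stay as the last step left them, time stands still between calls to the robot, and variables do not carry over. Pictures are saved under pics/ and viewed, at most 10 in all, crops included, and the job is handed in when it is done.

Besides the shell and the picture viewer there is one more tool, called after "Emit:" by a JSON object that holds its "op" and its "data". send_rows: Moves the arm, as the interface text tells. Its arguments: {"type":"object","properties":{"steps":{"type":"array","items":{"type":"object","properties":{"dp":{"type":"array","items":{"type":"number"}},"roll":{"type":"number"},"jaw":{"type":"number"}}}},"newtons":{"type":"number"}},"required":["steps"]}

```bash
mkdir -p pics; ls; cat > h.py <<'E'
import numpy as np, cv2
from plant import r
def cap(n,f):
    c=r.capture(n); cv2.imwrite('pics/'+f,c['image']); np.savez('pics/'+f+'.npz',K=c['K'],rv=c['rvec'],tv=c['tvec']); return c
def load(f): return np.load('pics/'+f+'.npz')
def ray(f,u,v,z):
    d=load(f);R=cv2.Rodrigues(d['rv'])[0];t=d['tv'].ravel()
    C=-R.T@t;w=R.T@np.linalg.inv(d['K'])@[u,v,1]
    return C+w*(z-C[2])/w[2]
def proj(f,P):
    d=load(f);return cv2.projectPoints(np.array(P,float).reshape(-1,1,3),d['rv'],d['tv'],d['K'],None)[0].reshape(-1,2)
E
python3 - <<'E'
from h import *
for n in ['scene','side','wrist']:
    c=cap(n,n+'0.png');print(n,ray(n+'0.png',280,210,0), -cv2.Rodrigues(c['rvec'])[0].T@c['tvec'].ravel())
print(r.get_state())
E
```

```text
pics
scene [ 5.12089185e-01  8.72784299e-02 -1.11022302e-16] [ 1.30869337 -0.70352546  0.99014959]
side [0.54948661 0.1012497  0.        ] [ 0.45719014 -0.87554098  0.69330577]
wrist [0.26610645 0.61456986 0.        ] [0.37543281 0.56525109 0.38443037]
{'time_s': 0.15, 'joints': array([ 7.97047318e+01,  2.05822724e+01,  6.46682280e-01, -1.53775545e-02,
       -7.01366615e+01, -1.65057881e+01]), 'qd': array([ 0.0045956 , -0.06962672,  0.12458363,  0.0507598 ,  0.11013011,
        0.00750093]), 'joint_torque': array([ 2.74591825e-03, -5.83276176e+01,  2.93292582e+01,  7.00119674e+00,
        8.78063642e-03, -1.05753936e-04]), 'tcp_pos': array([0.30422481, 0.60216009, 0.23983908]), 'eef_rot': array([ 1.79926618e+02, -6.66738740e-03, -2.68062861e+01]), 'contact_force': array([ 0.0829788 , -0.02876795,  0.11110965]), 'moment': array([ 0.0167046 , -0.0737578 , -0.01597026]), 'gripper_force': 0.0, 'gripper_width': 0.08726360031002627}
```

View pics/scene0.png

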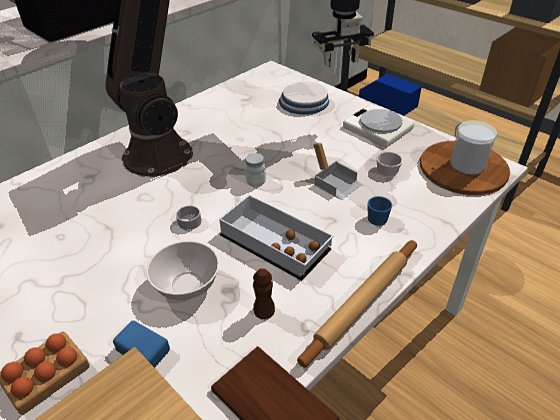

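View pics/side0.png

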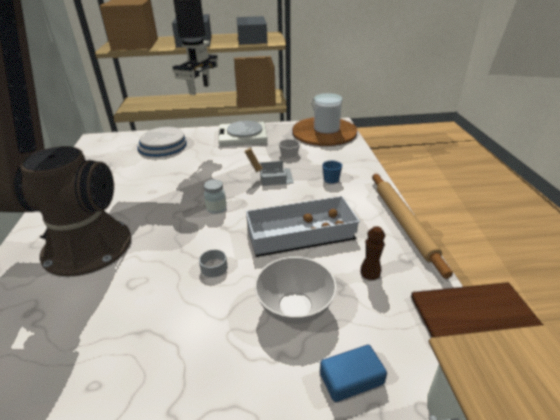

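The scene shows the bowl at (182,270), the tin from (222,215) to (330,255), and the scoop at (335,178) with its handle at (320,150). I'll enlarge to get exact points.

```bash
python3 - <<'E'
import cv2
a=cv2.imread('pics/scene0.png')[125:305,140:400];cv2.imwrite('pics/c1.png',cv2.resize(a,None,fx=3,fy=3,interpolation=cv2.INTER_CUBIC))
a=cv2.imread('pics/side0.png')[135:325,195:390];cv2.imwrite('pics/c2.png',cv2.resize(a,None,fx=3,fy=3,interpolation=cv2.INTER_CUBIC))
E
```

```text
(no output)
```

View pics/c1.png

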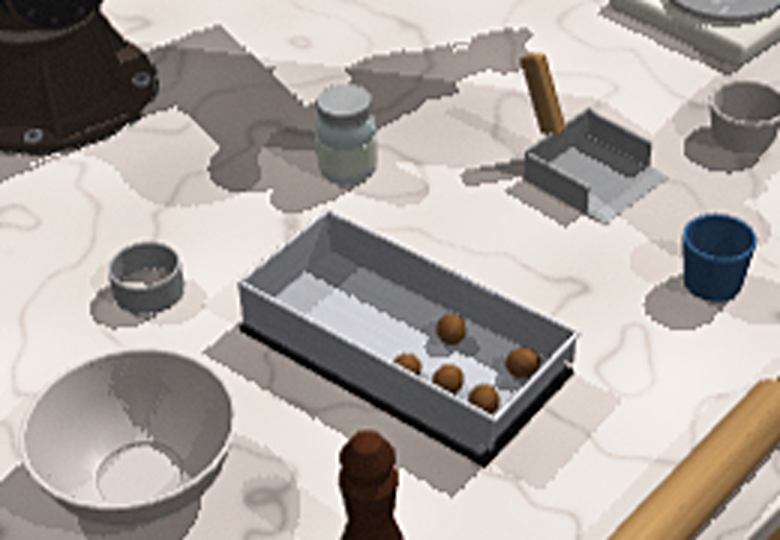

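View pics/c2.png

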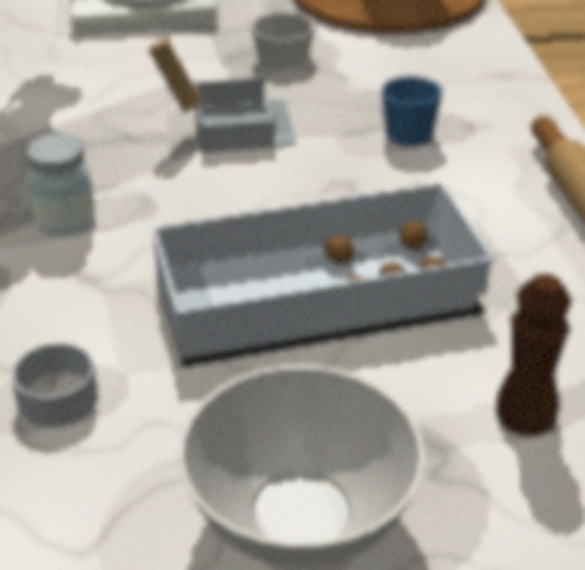

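c1 shows the tin rim corners at (330,213), (241,288), (490,420) and (577,336), with nuts at (451,328), (407,366), (447,379), (484,398) and (521,362). The scoop lip corners are at (667,175) and (603,221). c2 shows the same layout from the side.

```bash
cat > fit.py <<'E'
from h import *
from scipy.optimize import least_squares
S='scene0.png';D='side0.png'
s=lambda u,v:((u+.5)/3-.5+140,(v+.5)/3-.5+125)
d=lambda u,v:((u+.5)/3-.5+195,(v+.5)/3-.5+135)
def T(p,q):
    c,n=np.cos(p[2]),np.sin(p[2]);q=np.array(q,float)
    return np.c_[p[0]+c*q[:,0]-n*q[:,1],p[1]+n*q[:,0]+c*q[:,1],q[:,2]]
def fit(pts,uS,uD,p0):
    def f(p):
        P=T(p,pts);return np.r_[(proj(S,P)-[s(*u) for u in uS]).ravel(),(proj(D,P)-[d(*u) for u in uD]).ravel()]
    o=least_squares(f,p0,loss='soft_l1');print(o.x[:2],np.degrees(o.x[2]),np.round(f(o.x),1));return o.x
# tin rim outer corners
t=fit([[-.166,.063,.06],[-.166,-.063,.06],[.12,-.063,.06],[.12,.063,.06]],
 [(330,213),(241,288),(490,420),(577,336)],[(157,230),(182,308),(489,262),(438,187)],[.58,.1,0])
# scoop: lip corners, back wall top corners, handle top
k=np.tan(np.radians(23));hx=-.082-k*(.119-.085)
b=fit([[.055,.053,0],[.055,-.053,0],[-.055,-.053,.04],[-.055,.053,.04],[hx,0,.119]],
 [(667,175),(603,221),(526,150),(587,109),(534,57)],[(289,103),(294,144),(198,112),(194,82),(160,42)],[.6,.35,0])
np.save('tin.npy',t);np.save('scoop.npy',b)
# bowl: rim extremes, z=.075
a=np.linspace(0,2*np.pi,181)
def fb(p):
    P=np.c_[p[0]+.09*np.cos(a),p[1]+.09*np.sin(a),0*a+.075];e=[]
    A=proj(S,P);B=proj(D,P)
    e+=[A[:,0].min()-s(23,0)[0],A[:,0].max()-s(232,0)[0],A[:,1].min()-s(0,351)[1],A[:,1].max()-s(0,509)[1]]
    e+=[B[:,0].min()-d(183,0)[0],B[:,0].max()-d(423,0)[0],B[:,1].min()-d(0,366)[1],B[:,1].max()-d(0,547)[1]]
    return np.array(e)
o=least_squares(fb,[.5,-.15]);print('bowl',o.x,np.round(fb(o.x),1))
inv=lambda p,P:(np.array([[np.cos(p[2]),np.sin(p[2])],[-np.sin(p[2]),np.cos(p[2])]])@(P[:2]-p[:2]))
for u in [(451,328),(407,366),(447,379),(484,398),(521,362)]:
    P=ray(S,*s(*u),.024);print('nut',P[:2],'in tin',inv(t,P))
for n,u,z in [('jar',(345,95),.09),('cup',(718,230),.06),('cutter',(146,262),.035),('mill',(368,440),.145),('ramekin',(745,100),.045)]:
    print(n,ray(S,*s(*u),z)[:2])
E
python3 fit.py
```

```text
[ 0.62106262 -0.01873839] 6.708084948101734 [-0.4 -0.6 -0.2 -2.4  0.5 -0.2 -0.7 -0.4  0.2 -0.2 -0.4  1.2  1.5 -0.4
  2.  -0.2]
[0.55923456 0.30334141] -0.06903811194360254 [ 0.3  1.1  0.4  1.3 -0.5 -0.4  1.  -1.2 -1.  -2.6 -1.  -0.3  1.3  1.
  0.7  3.9  0.  -1.  -1.3 -0.4]
bowl [ 0.54300134 -0.28750705] [-1.8  1.8 -1.8 -0.1 -1.2  1.9 -0.3  0.6]
nut [0.62210158 0.01539067] in tin [0.00501849 0.03377406]
nut [ 0.6272949  -0.04753609] in tin [ 0.00282573 -0.02932855]
nut [ 0.66453527 -0.03430763] in tin [ 0.04135639 -0.02054073]
nut [ 0.70404857 -0.02849073] in tin [ 0.08127866 -0.01937924]
nut [0.69808307 0.02716825] in tin [0.08185558 0.03659555]
jar [0.35018113 0.14130508]
cup [0.73933164 0.26124244]
cutter [ 0.35373283 -0.13013355]
mill [ 0.74614988 -0.20481004]
ramekin [0.62317597 0.47256414]
```

```bash
cat >> h.py <<'E'
def go(x,y,z,yaw):
    s=r.get_state();e=np.radians(s['eef_rot']);p=s['tcp_pos']
    from scipy.spatial.transform import Rotation as Ro
    R=Ro.from_euler('xyz',e).as_matrix()
    w=(yaw-np.degrees(e[2])+180)%360-180
    print('t',s['time_s'],'tcp',p.round(4),'rot',s['eef_rot'].round(2),'F',s['contact_force'].round(1),'w',round(s['gripper_width'],4),s['gripper_force'],'dp',(R.T@(np.array([x,y,z])-p)*1000).round(1),'roll',round(-np.radians(w),3))
E
python3 -c "
from h import *
go(.477,.303,.2,0)"
```

```text
t 0.15 tcp [0.3042 0.6022 0.2398] rot [ 1.7993e+02 -1.0000e-02 -2.6810e+01] F [ 0.1 -0.   0.1] w 0.0873 0.0 dp [289.1 189.   40.1] roll -0.468
```

Emit:
{"op": "send_rows", "data": {"steps": [{"dp": [40, 26, 0], "roll": -0.1, "jaw": 100}, {"dp": [95, 62, 10], "roll": -0.23, "jaw": 100}, {"dp": [145, 95, 20], "roll": -0.35, "jaw": 100}, {"dp": [195, 127, 25], "roll": -0.468, "jaw": 100}, {"dp": [245, 160, 35], "roll": -0.468, "jaw": 100}]}}

```text
time_s: 0.78
tcp_pos: [0.4517, 0.3475, 0.2056]
eef_rot: [-180.0, -0.0, 0.1]
contact_force: [2.4, -0.3, -0.3]
gripper_width: 0.0876
gripper_force: 0.0
```

```bash
python3 -c "
from h import *
go(.477,.303,.2,0)"
```

```text
t 0.775 tcp [0.4517 0.3475 0.2056] rot [-1.7997e+02 -3.0000e-02  1.3000e-01] F [ 2.4 -0.3 -0.3] w 0.0876 0.0 dp [25.2 44.5  5.6] roll 0.002
```

Emit:
{"op": "send_rows", "data": {"steps": [{"dp": [16, 30, 4], "roll": 0, "jaw": 100}, {"dp": [25, 44, 6], "roll": 0, "jaw": 100}, {"dp": [25, 44, 6], "roll": 0, "jaw": 100}]}}

```text
time_s: 1.15
tcp_pos: [0.4763, 0.3046, 0.1994]
eef_rot: [180.0, 0.0, -0.1]
contact_force: [0.1, -0.0, -0.8]
gripper_width: 0.0879
gripper_force: 0.0
```

```bash
python3 -c "
from h import *
cap('wrist','w1.png');go(.477,.303,.08,0)
t=np.load('scoop.npy');k=np.tan(np.radians(23))
P=[[t[0]+a,t[1]+b,c] for a,b,c in [[.055,.053,0],[.055,-.053,0],[-.055,-.053,.04],[-.055,.053,.04],[-.082-k*.034,0,.119]]]
print(proj('w1.png',P).round(0))"
```

```text
t 1.2 tcp [0.4761 0.3054 0.1996] rot [-1.7999e+02 -0.0000e+00 -3.0000e-02] F [-0.4  0.2 -0.7] w 0.0878 0.0 dp [  0.9   2.4 119.6] roll -0.0
[[216.  31.]
 [336.  30.]
 [338. 162.]
 [215. 163.]
 [277. 242.]]
```

View pics/w1.png

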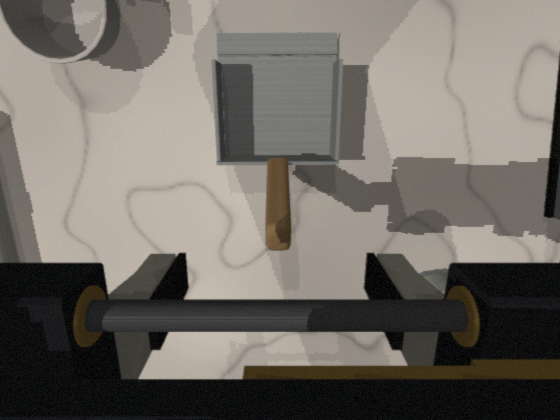

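The wrist view shows the scoop square to the tool, lip corners at (217,33) and (340,33), back wall at (217,163) and (341,163). That is about 2 mm off the fit, so I'll correct for it.

Emit:
{"op": "send_rows", "data": {"steps": [{"dp": [0, 2, 35], "roll": 0, "jaw": 100}, {"dp": [-0.5, 3.5, 75], "roll": 0, "jaw": 100}, {"dp": [-0.5, 3.5, 105], "roll": 0, "jaw": 100}, {"dp": [-0.5, 3.5, 119], "roll": 0, "jaw": 100}, {"dp": [-0.5, 3.5, 119], "roll": 0, "jaw": 60}], "newtons": 60}}

```text
time_s: 1.82
tcp_pos: [0.475, 0.3022, 0.0801]
eef_rot: [179.9, 0.0, 0.1]
contact_force: [-0.0, -0.1, 0.2]
gripper_width: 0.0822
gripper_force: 0.0
```

Emit:
{"op": "send_rows", "data": {"steps": [{"dp": [0, 0, 0], "roll": 0, "jaw": 35}, {"dp": [0, 0, 0], "roll": 0, "jaw": 10}, {"dp": [0, 0, 0], "roll": 0, "jaw": 0}, {"dp": [0, 0, 0], "roll": 0, "jaw": 0}, {"dp": [0, 0, 0], "roll": 0, "jaw": 0}], "newtons": 60}}

```text
time_s: 2.45
tcp_pos: [0.4755, 0.3017, 0.0807]
eef_rot: [-180.0, -0.0, 0.0]
contact_force: [0.2, -0.0, -0.3]
gripper_width: 0.0331
gripper_force: 0.0
```

```bash
python3 -c "
from h import *
go(.4755,.3015,.08,0)"
```

```text
t 2.45 tcp [0.4755 0.3017 0.0807] rot [-1.7999e+02 -1.0000e-02  1.0000e-02] F [ 0.2 -0.  -0.3] w 0.0331 0.0 dp [0.  0.2 0.7] roll 0.0
```

Emit:
{"op": "send_rows", "data": {"steps": [{"dp": [0, 0, 0], "roll": 0, "jaw": 0}, {"dp": [0, 0, 0], "roll": 0, "jaw": 0}, {"dp": [0, 0, 0], "roll": 0, "jaw": 0}, {"dp": [0, 0, 0], "roll": 0, "jaw": 0}], "newtons": 60}}

```text
time_s: 2.95
tcp_pos: [0.4754, 0.3017, 0.0806]
eef_rot: [-180.0, -0.0, 0.0]
contact_force: [0.2, 0.5, 0.8]
gripper_width: 0.0182
gripper_force: 59.9
```

Emit:
{"op": "send_rows", "data": {"steps": [{"dp": [0, 0, -10], "roll": 0, "jaw": 0}, {"dp": [0, 0, -35], "roll": 0, "jaw": 0}, {"dp": [0, 0, -70], "roll": 0, "jaw": 0}, {"dp": [0, 0, -90], "roll": 0, "jaw": 0}, {"dp": [0, 0, -90], "roll": 0, "jaw": 0}]}}

```text
time_s: 3.58
tcp_pos: [0.476, 0.3023, 0.1725]
eef_rot: [-179.9, -0.1, 0.0]
contact_force: [0.6, -0.2, -2.9]
gripper_width: 0.0177
gripper_force: 59.9
```

```bash
python3 -c "
from h import *
cap('wrist','w2.png');cap('side','s2.png')
a=cv2.imread('pics/w2.png')[0:200,140:420];b=cv2.imread('pics/s2.png')[100:200,200:340]
cv2.imwrite('pics/c3.png',np.hstack([cv2.resize(a,(560,400)),cv2.resize(b,None,fx=2,fy=4)[:, :240]]))
t=np.load('tin.npy')
# TCP for scoop origin at tin x=-95mm
c,s=np.cos(t[2]),np.sin(t[2])
for X in (-.095,.04):
  ox,oy=t[0]+c*X,t[1]+s*X
  print(X,ox-.082*c,oy-.082*s)
go(t[0]+c*-.177,t[1]+s*-.177,.17,np.degrees(t[2]))"
```

```text
-0.095 0.4452743295684658 -0.03941391844112739
0.04 0.5793501433775782 -0.02364444947656677
t 3.675 tcp [0.4749 0.3013 0.17  ] rot [ 1.7998e+02  5.0000e-02 -1.0000e-02] F [ 0.3 -0.1 -3. ] w 0.0178 59.880529046058655 dp [-2.960e+01  3.407e+02  1.000e-01] roll -0.117
```

View pics/c3.png

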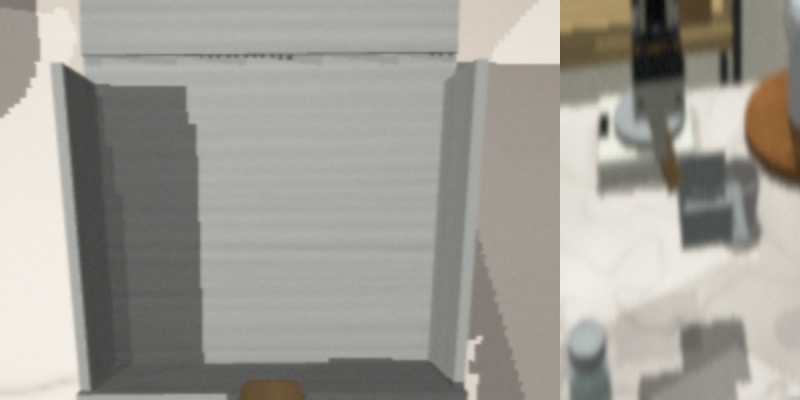

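The scoop is held upright, with the ramp crest at about row 27 in the wrist image and the side-wall front tops at about (170,32) and (381,31).

```bash
python3 -c "
from h import *
for a in (0,-2,2):
  q=np.radians(a);P=[]
  for x,y,z in [[.037,.04,.004],[.037,-.04,.004],[.03,.053,.036],[.03,-.053,.036],[-.055,.0515,.040],[-.055,-.0515,.040]]:
    X,Z=x+.082,z-.085
    P.append([.4749+X*np.cos(q)-Z*np.sin(q),.3013+y,.175+X*np.sin(q)+Z*np.cos(q)])
  print(a,proj('w2.png',P).round(0).tolist())
"
```

```text
0 [[207.0, 30.0], [347.0, 30.0], [169.0, 34.0], [385.0, 33.0], [183.0, 202.0], [370.0, 202.0]]
-2 [[208.0, 37.0], [345.0, 37.0], [171.0, 39.0], [382.0, 39.0], [184.0, 205.0], [369.0, 205.0]]
2 [[205.0, 23.0], [348.0, 23.0], [166.0, 28.0], [387.0, 28.0], [182.0, 200.0], [371.0, 200.0]]
```

Emit:
{"op": "send_rows", "data": {"steps": [{"dp": [-3, 25, 0], "roll": -0.01, "jaw": 0}, {"dp": [-8, 65, 0], "roll": -0.03, "jaw": 0}, {"dp": [-14, 115, 0], "roll": -0.06, "jaw": 0}, {"dp": [-18, 165, 0], "roll": -0.09, "jaw": 0}, {"dp": [-22, 215, 0], "roll": -0.117, "jaw": 0}]}}

```text
time_s: 4.3
tcp_pos: [0.452, 0.0842, 0.1696]
eef_rot: [180.0, 0.1, 6.8]
contact_force: [1.8, 0.2, -2.8]
gripper_width: 0.0179
gripper_force: 59.9
```

```bash
python3 -c "
from h import *
go(.4453,-.0394,.17,6.708)"
```

```text
t 4.3 tcp [0.452  0.0842 0.1696] rot [1.7995e+02 1.1000e-01 6.7900e+00] F [ 1.8  0.2 -2.8] w 0.0179 59.88248884677887 dp [-21.3 121.9  -0.3] roll 0.001
```

Emit:
{"op": "send_rows", "data": {"steps": [{"dp": [-8, 45, 0], "roll": 0, "jaw": 0}, {"dp": [-16, 90, 0], "roll": 0, "jaw": 0}, {"dp": [-21, 115, 0], "roll": 0, "jaw": 0}, {"dp": [-21, 122, 0], "roll": 0, "jaw": 0}, {"dp": [-21, 122, 0], "roll": 0, "jaw": 0}]}}

```text
time_s: 4.92
tcp_pos: [0.4464, -0.0374, 0.17]
eef_rot: [180.0, 0.1, 6.7]
contact_force: [-1.3, 0.0, -2.0]
gripper_width: 0.0175
gripper_force: 59.9
```

```bash
python3 -c "
from h import *
cap('wrist','w3.png');c=cap('scene','sc3.png')
a=cv2.imread('pics/w3.png')[0:260,60:500];b=c['image'][170:300,190:360]
cv2.imwrite('pics/c4.png',np.hstack([a,cv2.resize(b,(340,260))]))
go(.4453,-.0394,.17,6.708)
t=np.load('tin.npy');q,s=np.cos(t[2]),np.sin(t[2])
for x,y in [(-.166,.063),(-.166,-.063),(.12,-.063),(.12,.063)]: print(proj('w3.png',[t[0]+q*x-s*y,t[1]+s*x+q*y,.06]).round(0))
"
```

```text
t 5.025 tcp [ 0.4468 -0.0366  0.1703] rot [1.80e+02 3.00e-02 6.73e+00] F [ 0.1 -0.5 -2. ] w 0.0178 59.88040566444397 dp [-1.8  2.6  0.3] roll 0.0
[[193. 198.]]
[[362. 198.]]
[[ 402. -348.]]
[[ 153. -347.]]
```

View pics/c4.png

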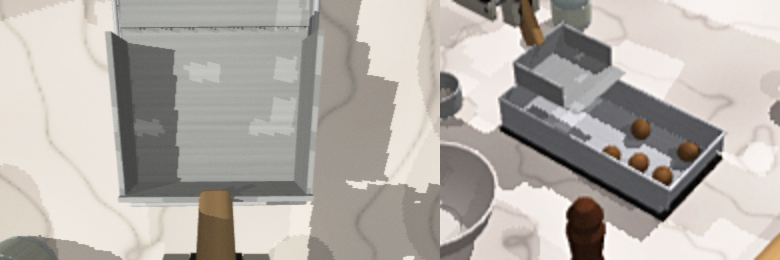

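The wrist view shows the near rim at row ~204, centred about column 275, and the scoop centred at column 276, so it is aligned laterally. The handle would foul the near rim, so I'll move the scoop forward 17 mm before descending.

Emit:
{"op": "send_rows", "data": {"steps": [{"dp": [17, 1, 0], "roll": 0, "jaw": 0}, {"dp": [17, 1, 15], "roll": 0, "jaw": 0}, {"dp": [17, 1, 40], "roll": 0, "jaw": 0}, {"dp": [17, 1, 60], "roll": 0, "jaw": 0}, {"dp": [17, 1, 68], "roll": 0, "jaw": 0}]}}

```text
time_s: 5.65
tcp_pos: [0.4642, -0.0355, 0.1014]
eef_rot: [180.0, 0.1, 6.8]
contact_force: [0.6, -0.8, -0.9]
gripper_width: 0.0176
gripper_force: 59.9
```

```bash
python3 -c "
from h import *
cap('wrist','w4.png');c=cap('scene','sc4.png')
a=cv2.imread('pics/w4.png')[0:260,60:500];b=c['image'][170:300,190:360]
cv2.imwrite('pics/c5.png',np.hstack([a,cv2.resize(b,(340,260))]))
t=np.load('tin.npy');q,s=np.cos(t[2]),np.sin(t[2])
go(t[0]-.158*q,t[1]-.158*s,.0903,6.708)
"
```

```text
t 5.75 tcp [ 0.4641 -0.0356  0.1019] rot [1.7998e+02 8.0000e-02 6.7600e+00] F [ 0.  -0.1 -1. ] w 0.0177 59.88029658794403 dp [-0.2  1.6 11.6] roll 0.001
```

View pics/c5.png

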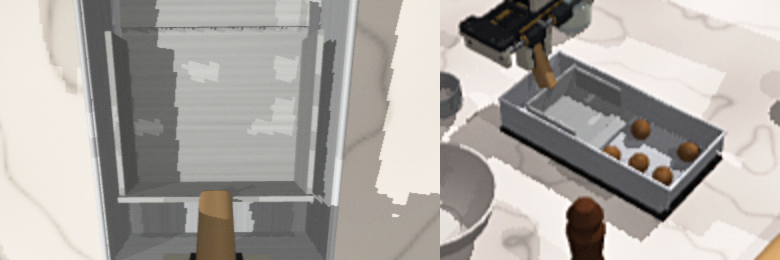

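Now the scoop sits inside the tin with about 9 mm clearance each side (rims at columns 80 and 350 at the top, scoop walls at 107 and 325). Lowering to the floor.

Emit:
{"op": "send_rows", "data": {"steps": [{"dp": [0, 1, 6], "roll": 0, "jaw": 0}, {"dp": [0, 1, 10], "roll": 0, "jaw": 0}, {"dp": [0, 1, 11], "roll": 0, "jaw": 0}, {"dp": [0, 1, 11], "roll": 0, "jaw": 0}]}}

```text
time_s: 6.25
tcp_pos: [0.4641, -0.037, 0.0917]
eef_rot: [180.0, -0.0, 6.7]
contact_force: [0.4, -0.9, -2.1]
gripper_width: 0.0177
gripper_force: 59.9
```

Emit:
{"op": "send_rows", "data": {"steps": [{"dp": [0, 0, 0.5], "roll": 0, "jaw": 0}, {"dp": [0, 0, 0.5], "roll": 0, "jaw": 0}]}}

```text
time_s: 6.5
tcp_pos: [0.464, -0.0369, 0.0911]
eef_rot: [-180.0, -0.0, 6.7]
contact_force: [-0.5, -0.4, -2.5]
gripper_width: 0.0174
gripper_force: 59.9
```

Emit:
{"op": "send_rows", "data": {"steps": [{"dp": [0, 0, 0.5], "roll": 0, "jaw": 0}, {"dp": [0, 0, 0.5], "roll": 0, "jaw": 0}]}}

```text
time_s: 6.75
tcp_pos: [0.464, -0.0369, 0.0906]
eef_rot: [180.0, -0.0, 6.7]
contact_force: [0.7, 0.7, -1.7]
gripper_width: 0.018
gripper_force: 59.9
```

Emit:
{"op": "send_rows", "data": {"steps": [{"dp": [0, 0, 0.5], "roll": 0, "jaw": 0}, {"dp": [0, 0, 0.5], "roll": 0, "jaw": 0}]}}

```text
time_s: 7.0
tcp_pos: [0.4642, -0.0369, 0.0905]
eef_rot: [180.0, -0.0, 6.7]
contact_force: [-2.0, -0.5, 5.7]
gripper_width: 0.0177
gripper_force: 59.9
```

Emit:
{"op": "send_rows", "data": {"steps": [{"dp": [0, 0, 0.5], "roll": 0, "jaw": 0}, {"dp": [0, 0, 0.5], "roll": 0, "jaw": 0}]}}

```text
time_s: 7.25
tcp_pos: [0.4642, -0.037, 0.0905]
eef_rot: [180.0, -0.0, 6.7]
contact_force: [-4.7, 0.7, 11.2]
gripper_width: 0.0177
gripper_force: 59.9
```

Emit:
{"op": "send_rows", "data": {"steps": [{"dp": [25, 0, -0.7], "roll": 0, "jaw": 0}, {"dp": [68, 0, -0.7], "roll": 0, "jaw": 0}, {"dp": [105, 0, -0.7], "roll": 0, "jaw": 0}, {"dp": [118, 0, -0.7], "roll": 0, "jaw": 0}, {"dp": [120, 0, -0.7], "roll": 0, "jaw": 0}]}}

```text
time_s: 7.88
tcp_pos: [0.5844, -0.0229, 0.0905]
eef_rot: [180.0, -0.0, 6.7]
contact_force: [-2.2, 0.1, 5.5]
gripper_width: 0.0175
gripper_force: 59.9
```

```bash
python3 -c "
from h import *
cap('wrist','w5.png');c=cap('scene','sc5.png')
a=cv2.imread('pics/w5.png')[0:260,60:500];b=c['image'][190:290,225:345]
cv2.imwrite('pics/c6.png',np.hstack([a,cv2.resize(b,(312,260))]))
go(.5,.0,.0903,6.708)
"
```

```text
t 7.975 tcp [ 0.5841 -0.0228  0.0905] rot [ 1.80e+02 -8.00e-02  6.72e+00] F [ 1.7 -0.8  1.7] w 0.0177 59.88024652004242 dp [-80.8 -32.5   0.1] roll 0.0
```

View pics/c6.png

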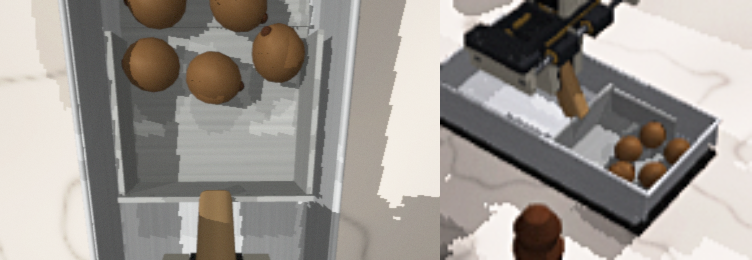

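Three nuts sit at wrist pixels (211,64), (274,78) and (338,52). Two more are at the mouth near (218,5) and (298,5). I'll work out where these are in scoop coordinates.

```bash
python3 -c "
from h import *
T=np.array([.5843,-.0229]);c,s=np.cos(np.radians(6.72)),np.sin(np.radians(6.72))
R=np.array([[c,s],[-s,c]])
for u,v in [(211,64),(274,78),(338,52),(218,0),(298,2)]:
  P=ray('w5.png',u,v,.0265);print(u,v,(R@(P[:2]-T)*1000-[82,0]).round(0))
t=np.load('tin.npy');q,s=np.cos(t[2]),np.sin(t[2]);print('tin x of tcp',((T-t[:2])@[q,s]))
"
```

```text
211 64 [17. 35.]
274 78 [9. 0.]
338 52 [ 23. -34.]
218 0 [48. 30.]
298 2 [ 47. -12.]
tin x of tcp -0.036997069423658976
```

Three nuts lie in the pan at scoop x of 17, 9 and 23 mm, behind the crest at 37. Two are on the ramp. I'll draw back gently, so the ramp nuts roll off inside the tin.

Emit:
{"op": "send_rows", "data": {"steps": [{"dp": [-1.5, 0, -0.3], "roll": 0, "jaw": 0}, {"dp": [-4, 0, -0.3], "roll": 0, "jaw": 0}, {"dp": [-8, 0, -0.5], "roll": 0, "jaw": 0}, {"dp": [-13, 0, -0.5], "roll": 0, "jaw": 0}, {"dp": [-18, 0, -0.5], "roll": 0, "jaw": 0}]}}

```text
time_s: 8.6
tcp_pos: [0.5646, -0.0251, 0.0906]
eef_rot: [-180.0, 0.0, 6.7]
contact_force: [0.4, 0.9, -1.2]
gripper_width: 0.0177
gripper_force: 59.9
```

Emit:
{"op": "send_rows", "data": {"steps": [{"dp": [-5, 0, 0], "roll": 0, "jaw": 0}, {"dp": [-10, 0, 0], "roll": 0, "jaw": 0}, {"dp": [-14, 0, 0], "roll": 0, "jaw": 0}, {"dp": [-17, 0, 0], "roll": 0, "jaw": 0}, {"dp": [-19, 0, 0], "roll": 0, "jaw": 0}]}}

```text
time_s: 9.22
tcp_pos: [0.5461, -0.0273, 0.0907]
eef_rot: [180.0, 0.0, 6.7]
contact_force: [-0.3, 0.1, -2.5]
gripper_width: 0.0177
gripper_force: 59.9
```

```bash
cat > nuts.py <<'E'
from h import *
import sys
f=sys.argv[1];c=cap('wrist',f);s=r.get_state()
hsv=cv2.cvtColor(c['image'],cv2.COLOR_BGR2HSV)
m=((hsv[...,0]<16)&(hsv[...,1]>110)&(hsv[...,2]>45)).astype('uint8')
d=cv2.distanceTransform(cv2.copyMakeBorder(m,1,1,1,1,cv2.BORDER_CONSTANT,value=1),cv2.DIST_L2,5)[1:-1,1:-1]
n,l,st,ce=cv2.connectedComponentsWithStats((d>12).astype('uint8'))
a=np.radians(s['eef_rot'][2]);R=np.array([[np.cos(a),np.sin(a)],[-np.sin(a),np.cos(a)]])
p=s['tcp_pos'];print('tcp',p.round(4),s['eef_rot'].round(2),s['contact_force'].round(1),s['time_s'])
for i in range(1,n):
    P=ray(f,*ce[i],p[2]+.005-.085+.0165);print(ce[i].round(0),st[i,4],(R@(P-p)[:2]*1000-[82,0]).round(0))
E
python3 nuts.py w6.png
```

```text
tcp [ 0.5459 -0.0273  0.0907] [1.80e+02 3.00e-02 6.71e+00] [-0.  -0.1 -1.2] 9.275
```

```bash
python3 -c "
from h import *
a=cv2.imread('pics/w5.png');h=cv2.cvtColor(a,cv2.COLOR_BGR2HSV);print(h[60:70:4,205:217:4].tolist(),h[78,270:280:4].tolist())
b=cv2.cvtColor(cv2.imread('pics/w6.png'),cv2.COLOR_BGR2HSV)
for im in (h,b):
  m=((im[...,0]<20)&(im[...,1]>90)).astype('uint8')
  n,l,st,ce=cv2.connectedComponentsWithStats(m)
  print([(st[i].tolist(),ce[i].round(0).tolist()) for i in range(1,n) if st[i,4]>300])
"
```

```text
[[[14, 135, 138], [15, 139, 132], [15, 138, 122]], [[14, 130, 139], [15, 138, 133], [15, 139, 121]], [[16, 133, 132], [15, 140, 124], [14, 137, 119]]] [[16, 137, 130], [15, 141, 130], [15, 139, 121]]
[([184, 0, 62, 29, 1342], [217.0, 12.0]), ([270, 0, 57, 32, 1479], [299.0, 13.0]), ([313, 23, 52, 59, 2395], [338.0, 52.0]), ([182, 37, 58, 55, 2380], [211.0, 64.0]), ([246, 52, 58, 52, 2254], [273.0, 78.0]), ([253, 190, 46, 110, 4048], [275.0, 248.0]), ([251, 332, 50, 38, 1561], [276.0, 348.0])]
[([185, 0, 61, 28, 1276], [217.0, 11.0]), ([270, 0, 58, 31, 1454], [300.0, 13.0]), ([313, 23, 52, 59, 2396], [338.0, 52.0]), ([183, 49, 57, 52, 2287], [212.0, 75.0]), ([247, 52, 57, 52, 2243], [274.0, 78.0]), ([253, 190, 47, 110, 4057], [276.0, 248.0]), ([251, 332, 50, 39, 1589], [276.0, 348.0])]
```

The two mouth nuts stayed on the ramp during the retreat. I'll lift a little inside the tin and check whether they hold.

Emit:
{"op": "send_rows", "data": {"steps": [{"dp": [0, 0, -2], "roll": 0, "jaw": 0}, {"dp": [0, 0, -7], "roll": 0, "jaw": 0}, {"dp": [0, 0, -13], "roll": 0, "jaw": 0}, {"dp": [0, 0, -18], "roll": 0, "jaw": 0}, {"dp": [0, 0, -20], "roll": 0, "jaw": 0}]}}

```text
time_s: 9.9
tcp_pos: [0.5467, -0.0272, 0.1114]
eef_rot: [-180.0, -0.0, 6.7]
contact_force: [1.1, -0.5, -2.9]
gripper_width: 0.0174
gripper_force: 59.9
```

```bash
cat > nuts.py <<'E'
from h import *
import sys
def blobs(f):
    im=cv2.cvtColor(cv2.imread('pics/'+f),cv2.COLOR_BGR2HSV)
    m=((im[...,0]<20)&(im[...,1]>90)).astype('uint8')
    n,l,st,ce=cv2.connectedComponentsWithStats(m);return [st[i].tolist() for i in range(1,n) if st[i,4]>60]
if len(sys.argv)>1:
    k=sys.argv[1];cap('wrist','w%s.png'%k);cap('scene','sc%s.png'%k);s=r.get_state()
    print(s['time_s'],s['tcp_pos'].round(4),s['eef_rot'].round(2),s['contact_force'].round(1))
    print([b for b in blobs('w%s.png'%k) if b[1]<150])
    print([b for b in blobs('sc%s.png'%k) if 180<b[0]<340 and 190<b[1]<300])
E
python3 nuts.py 7
python3 -c "
from nuts import *
print([b for b in blobs('sc5.png') if 180<b[0]<340 and 190<b[1]<300])"
```

```text
10.0 [ 0.5466 -0.0272  0.1111] [-1.7999e+02 -3.0000e-02  6.7200e+00] [ 0.5 -0.4 -1.7]
[[184, 0, 62, 28, 1316], [270, 0, 58, 32, 1460], [313, 23, 52, 59, 2398], [183, 49, 57, 52, 2287], [247, 52, 57, 53, 2246]]
[[259, 201, 12, 23, 167], [278, 225, 22, 26, 229], [300, 232, 10, 10, 82], [290, 241, 11, 10, 86], [297, 240, 120, 128, 2929], [253, 269, 22, 50, 850]]
[[270, 213, 12, 23, 161], [290, 237, 22, 23, 223], [297, 240, 120, 128, 2928], [311, 243, 10, 10, 62], [301, 252, 11, 10, 68], [253, 269, 22, 50, 850]]
```

```bash
python3 -c "
from h import *
T=np.array([.5466,-.0272]);a=np.radians(6.72);R=np.array([[np.cos(a),np.sin(a)],[-np.sin(a),np.cos(a)]])
for u,v in [(304.5,236.5),(295,245.5)]:
  for z in (.047,.024): print(u,v,z,(R@(ray('sc7.png',u,v,z)[:2]-T)*1000-[82,0]).round(0))
for x in (.037,.055): 
  P=np.r_[T+R.T@[.082+x,.03],.035];print(proj('w7.png',P))
"
```

```text
304.5 236.5 0.047 [49. 30.]
304.5 236.5 0.024 [36. 50.]
295 245.5 0.047 [ 49. -12.]
295 245.5 0.024 [36.  6.]
[[221.53758975  27.05349268]]
[[220.04948426  -9.26642923]]
```

All five are aboard, but two sit on the ramp at x≈49. A gentle retreat followed by a quick forward step should shift them over the crest into the pan.

Emit:
{"op": "send_rows", "data": {"steps": [{"dp": [-2, 0, 0], "roll": 0, "jaw": 0}, {"dp": [-6, 0, 0], "roll": 0, "jaw": 0}, {"dp": [-11, 0, 0], "roll": 0, "jaw": 0}, {"dp": [-16, 0, 0], "roll": 0, "jaw": 0}, {"dp": [-20, 0, 0], "roll": 0, "jaw": 0}]}}

```text
time_s: 10.62
tcp_pos: [0.5261, -0.0296, 0.1108]
eef_rot: [-180.0, -0.0, 6.7]
contact_force: [0.5, -0.0, -2.9]
gripper_width: 0.0172
gripper_force: 59.9
```

Emit:
{"op": "send_rows", "data": {"steps": [{"dp": [-2, 0, 0], "roll": 0, "jaw": 0}, {"dp": [-2, 0, 0], "roll": 0, "jaw": 0}]}}

```text
time_s: 10.88
tcp_pos: [0.5245, -0.0298, 0.1109]
eef_rot: [-180.0, -0.0, 6.7]
contact_force: [1.0, -0.5, -3.2]
gripper_width: 0.0174
gripper_force: 59.9
```

Emit:
{"op": "send_rows", "data": {"steps": [{"dp": [38, 0, 0], "roll": 0, "jaw": 0}, {"dp": [42, 0, 0], "roll": 0, "jaw": 0}, {"dp": [42, 0, 0], "roll": 0, "jaw": 0}, {"dp": [42, 0, 0], "roll": 0, "jaw": 0}]}}

```text
time_s: 11.38
tcp_pos: [0.5654, -0.0251, 0.1105]
eef_rot: [180.0, 0.1, 6.7]
contact_force: [-1.5, -0.4, -3.0]
gripper_width: 0.0179
gripper_force: 59.9
```

```bash
python3 nuts.py 8
```

```text
11.475 [ 0.5655 -0.025   0.1108] [-1.80e+02  3.00e-02  6.71e+00] [-1.   0.1 -2.5]
[[198, 6, 60, 56, 2541], [302, 96, 51, 52, 2067], [241, 101, 55, 48, 1984]]
[[264, 204, 12, 23, 166], [274, 231, 18, 15, 140], [299, 234, 11, 10, 87], [297, 240, 120, 128, 2926], [312, 242, 10, 10, 68], [301, 253, 10, 10, 66], [253, 269, 22, 50, 850]]
```

```bash
cat > sc.py <<'E'
from h import *
def scoop(f,T,yaw,u,v,z):
    a=np.radians(yaw);R=np.array([[np.cos(a),np.sin(a)],[-np.sin(a),np.cos(a)]])
    return (R@(ray(f,u,v,z)[:2]-np.array(T))*1000-[82,0]).round(0)
E
python3 -c "
from sc import *
T=[.5655,-.025]
for u,v in [(304.5,239),(317,247),(306,258)]: print('sc',scoop('sc8.png',T,6.7,u,v,.047),scoop('sc8.png',T,6.7,u,v,.024))
for u,v in [(228,34),(327,122),(268,125)]: print('w',scoop('w8.png',T,6.7,u,v,.047))
"
```

```text
sc [36. 23.] [23. 42.]
sc [79. 18.] [67. 37.]
sc [ 79. -31.] [ 67. -14.]
w [31. 25.]
w [-15. -30.]
w [-16.   4.]
```

Two nuts went back to the floor by the far wall. Three are in the pan, one resting against the crest at x≈31. I'll retreat gently, then take a smaller forward step to move that one deeper.

Emit:
{"op": "send_rows", "data": {"steps": [{"dp": [-1, 0, 0], "roll": 0, "jaw": 0}, {"dp": [-3, 0, 0], "roll": 0, "jaw": 0}, {"dp": [-6, 0, 0], "roll": 0, "jaw": 0}, {"dp": [-10, 0, 0], "roll": 0, "jaw": 0}, {"dp": [-14, 0, 0], "roll": 0, "jaw": 0}]}}

```text
time_s: 12.1
tcp_pos: [0.552, -0.0266, 0.1108]
eef_rot: [-180.0, -0.0, 6.7]
contact_force: [0.1, -0.1, -2.0]
gripper_width: 0.0178
gripper_force: 59.9
```

Emit:
{"op": "send_rows", "data": {"steps": [{"dp": [-4, 0, 0], "roll": 0, "jaw": 0}, {"dp": [-8, 0, 0], "roll": 0, "jaw": 0}, {"dp": [-12, 0, 0], "roll": 0, "jaw": 0}, {"dp": [-15, 0, 0], "roll": 0, "jaw": 0}, {"dp": [-16, 0, 0], "roll": 0, "jaw": 0}]}}

```text
time_s: 12.72
tcp_pos: [0.5363, -0.0284, 0.1108]
eef_rot: [180.0, -0.0, 6.7]
contact_force: [1.0, -0.4, -2.1]
gripper_width: 0.0176
gripper_force: 59.9
```

```bash
python3 nuts.py 9
```

```text
12.825 [ 0.5365 -0.0284  0.1108] [-1.80e+02 -1.00e-02  6.72e+00] [-0.5  0.2 -2. ]
[[196, 7, 60, 57, 2546], [303, 95, 50, 52, 2070], [242, 96, 55, 49, 2030]]
[[256, 199, 12, 24, 170], [266, 226, 18, 16, 135], [290, 229, 11, 10, 84], [297, 240, 120, 128, 2929], [310, 243, 10, 11, 67], [253, 269, 22, 50, 852]]
```

Emit:
{"op": "send_rows", "data": {"steps": [{"dp": [20, 0, 0], "roll": 0, "jaw": 0}, {"dp": [22, 0, 0], "roll": 0, "jaw": 0}, {"dp": [22, 0, 0], "roll": 0, "jaw": 0}, {"dp": [22, 0, 0], "roll": 0, "jaw": 0}]}}

```text
time_s: 13.32
tcp_pos: [0.5577, -0.0259, 0.1106]
eef_rot: [-180.0, 0.0, 6.7]
contact_force: [-1.0, -0.6, -1.9]
gripper_width: 0.0175
gripper_force: 59.9
```

```bash
python3 nuts.py 10
```

```text
13.425 [ 0.5579 -0.0259  0.1108] [-1.80e+02  1.00e-02  6.72e+00] [ 0.1 -0.4 -2.1]
[[196, 8, 61, 56, 2539], [256, 41, 57, 54, 2330], [304, 96, 50, 52, 2047]]
[[262, 203, 12, 23, 164], [297, 232, 10, 10, 83], [285, 235, 11, 11, 88], [297, 240, 120, 128, 2928], [310, 243, 10, 11, 67], [253, 269, 22, 50, 849]]
```

Three nuts remain in the pan and the load looks stable. Lifting slowly straight up, still over the tin.

Emit:
{"op": "send_rows", "data": {"steps": [{"dp": [0, 0, -2], "roll": 0, "jaw": 0}, {"dp": [0, 0, -6], "roll": 0, "jaw": 0}, {"dp": [0, 0, -12], "roll": 0, "jaw": 0}, {"dp": [0, 0, -20], "roll": 0, "jaw": 0}, {"dp": [0, 0, -29], "roll": 0, "jaw": 0}]}}

```text
time_s: 14.05
tcp_pos: [0.5584, -0.0258, 0.1405]
eef_rot: [-180.0, -0.0, 6.7]
contact_force: [-0.6, 0.4, -2.7]
gripper_width: 0.0181
gripper_force: 59.9
```

Emit:
{"op": "send_rows", "data": {"steps": [{"dp": [0, 0, -10], "roll": 0, "jaw": 0}, {"dp": [0, 0, -20], "roll": 0, "jaw": 0}, {"dp": [0, 0, -30], "roll": 0, "jaw": 0}, {"dp": [0, 0, -40], "roll": 0, "jaw": 0}, {"dp": [0, 0, -50], "roll": 0, "jaw": 0}]}}

```text
time_s: 14.68
tcp_pos: [0.5583, -0.0258, 0.1905]
eef_rot: [-180.0, -0.0, 6.7]
contact_force: [1.1, 0.2, -3.1]
gripper_width: 0.0177
gripper_force: 59.9
```

Emit:
{"op": "send_rows", "data": {"steps": [{"dp": [0, 0, -10], "roll": 0, "jaw": 0}, {"dp": [0, 0, -20], "roll": 0, "jaw": 0}, {"dp": [0, 0, -29], "roll": 0, "jaw": 0}, {"dp": [0, 0, -37], "roll": 0, "jaw": 0}, {"dp": [0, 0, -44], "roll": 0, "jaw": 0}]}}

```text
time_s: 15.3
tcp_pos: [0.5583, -0.0258, 0.2342]
eef_rot: [-180.0, -0.0, 6.7]
contact_force: [0.6, -0.5, -2.1]
gripper_width: 0.018
gripper_force: 59.9
```

Emit:
{"op": "send_rows", "data": {"steps": [{"dp": [0, 0, -5], "roll": 0, "jaw": 0}, {"dp": [0, 0, -8], "roll": 0, "jaw": 0}, {"dp": [0, 0, -10], "roll": 0, "jaw": 0}, {"dp": [0, 0, -10], "roll": 0, "jaw": 0}]}}

```text
time_s: 15.8
tcp_pos: [0.5583, -0.0258, 0.2437]
eef_rot: [180.0, 0.0, 6.7]
contact_force: [0.7, 0.6, -2.1]
gripper_width: 0.0181
gripper_force: 59.9
```

```bash
python3 nuts.py 11; python3 -c "
from h import *
go(.4695,-.2962,.245,6.7)"
```

```text
15.9 [ 0.5582 -0.0258  0.2436] [-1.80e+02  2.00e-02  6.71e+00] [ 0.3 -1.2 -2.6]
[[455, 0, 105, 40, 2852], [196, 8, 60, 56, 2531], [253, 53, 56, 52, 2233], [304, 96, 50, 52, 2059]]
[[297, 194, 12, 11, 100], [284, 196, 11, 12, 99], [297, 240, 120, 128, 2925], [310, 244, 10, 10, 66], [253, 269, 22, 50, 859]]
t 15.9 tcp [ 0.5582 -0.0258  0.2436] rot [-1.80e+02  2.00e-02  6.71e+00] F [ 0.3 -1.2 -2.6] w 0.0177 59.88033413887024 dp [-119.7  258.1   -1.4] roll 0.0
```

Emit:
{"op": "send_rows", "data": {"steps": [{"dp": [-0.8, 1.8, 0], "roll": 0, "jaw": 0}, {"dp": [-3, 6.3, 0], "roll": 0, "jaw": 0}, {"dp": [-6.3, 13.6, 0], "roll": 0, "jaw": 0}, {"dp": [-11, 23.6, 0], "roll": 0, "jaw": 0}, {"dp": [-16.8, 36.2, 0], "roll": 0, "jaw": 0}]}}

```text
time_s: 16.52
tcp_pos: [0.5456, -0.0646, 0.2438]
eef_rot: [-180.0, -0.0, 6.7]
contact_force: [-0.2, -0.8, -2.0]
gripper_width: 0.0179
gripper_force: 59.9
```

Emit:
{"op": "send_rows", "data": {"steps": [{"dp": [-6.3, 13.6, 0], "roll": 0, "jaw": 0}, {"dp": [-12.6, 27.2, 0], "roll": 0, "jaw": 0}, {"dp": [-18.9, 40.8, 0], "roll": 0, "jaw": 0}, {"dp": [-25.2, 54.4, 0], "roll": 0, "jaw": 0}, {"dp": [-31.5, 68, 0], "roll": 0, "jaw": 0}]}}

```text
time_s: 17.15
tcp_pos: [0.5222, -0.136, 0.2438]
eef_rot: [180.0, -0.0, 6.7]
contact_force: [-0.2, 0.2, -1.9]
gripper_width: 0.0174
gripper_force: 59.9
```

Emit:
{"op": "send_rows", "data": {"steps": [{"dp": [-6.3, 13.6, 0], "roll": 0, "jaw": 0}, {"dp": [-12.6, 27.2, 0], "roll": 0, "jaw": 0}, {"dp": [-18.9, 40.8, 0], "roll": 0, "jaw": 0}, {"dp": [-25.2, 54.4, 0], "roll": 0, "jaw": 0}, {"dp": [-31.5, 68, 0], "roll": 0, "jaw": 0}]}}

```text
time_s: 17.77
tcp_pos: [0.4989, -0.2071, 0.2438]
eef_rot: [180.0, -0.0, 6.7]
contact_force: [-0.6, -1.1, -2.9]
gripper_width: 0.0176
gripper_force: 59.9
```

Emit:
{"op": "send_rows", "data": {"steps": [{"dp": [-6.3, 13.6, 0], "roll": 0, "jaw": 0}, {"dp": [-12.6, 27.2, 0], "roll": 0, "jaw": 0}, {"dp": [-18.9, 40.8, 0], "roll": 0, "jaw": 0}, {"dp": [-24.5, 53, 0], "roll": 0, "jaw": 0}, {"dp": [-29.5, 63.5, 0], "roll": 0, "jaw": 0}]}}

```text
time_s: 18.4
tcp_pos: [0.477, -0.2736, 0.2437]
eef_rot: [180.0, 0.0, 6.7]
contact_force: [-0.2, 0.7, -2.0]
gripper_width: 0.0177
gripper_force: 59.9
```

Emit:
{"op": "send_rows", "data": {"steps": [{"dp": [-4, 9, 0], "roll": 0, "jaw": 0}, {"dp": [-7, 15.5, 0], "roll": 0, "jaw": 0}, {"dp": [-9, 19.5, 0], "roll": 0, "jaw": 0}, {"dp": [-10, 21.5, 0], "roll": 0, "jaw": 0}, {"dp": [-10, 21.5, 0], "roll": 0, "jaw": 0}]}}

```text
time_s: 19.02
tcp_pos: [0.4699, -0.2952, 0.2438]
eef_rot: [-180.0, 0.0, 6.7]
contact_force: [0.4, -0.8, -2.6]
gripper_width: 0.0177
gripper_force: 59.9
```

```bash
python3 nuts.py 12; python3 -c "
from h import *
go(.4695,-.2962,.245,6.7)
cap('side','s12.png')
a=cv2.imread('pics/w12.png')[0:260,60:500];b=cv2.imread('pics/sc12.png')[170:300,120:290];c=cv2.imread('pics/s12.png')[180:340,220:380]
cv2.imwrite('pics/c7.png',np.vstack([np.hstack([a,cv2.resize(b,(340,260))]),np.hstack([cv2.resize(c,(320,320)),cv2.resize(cv2.imread('pics/sc12.png')[190:290,225:369],(460,320))])]))"
```

```text
19.125 [ 0.47   -0.295   0.2438] [-180.     -0.      6.72] [ 0.3  0.4 -2.9]
[[196, 8, 60, 56, 2538], [253, 53, 57, 52, 2233], [304, 96, 50, 52, 2057], [528, 114, 32, 104, 1868]]
[[190, 231, 13, 12, 116], [297, 240, 120, 128, 2928], [310, 243, 10, 11, 67], [253, 269, 22, 50, 847]]
t 19.125 tcp [ 0.47   -0.295   0.2438] rot [-180.     -0.      6.72] F [ 0.3  0.4 -2.9] w 0.0176 59.88039672374725 dp [-0.7  1.1 -1.2] roll 0.0
```

View pics/c7.png

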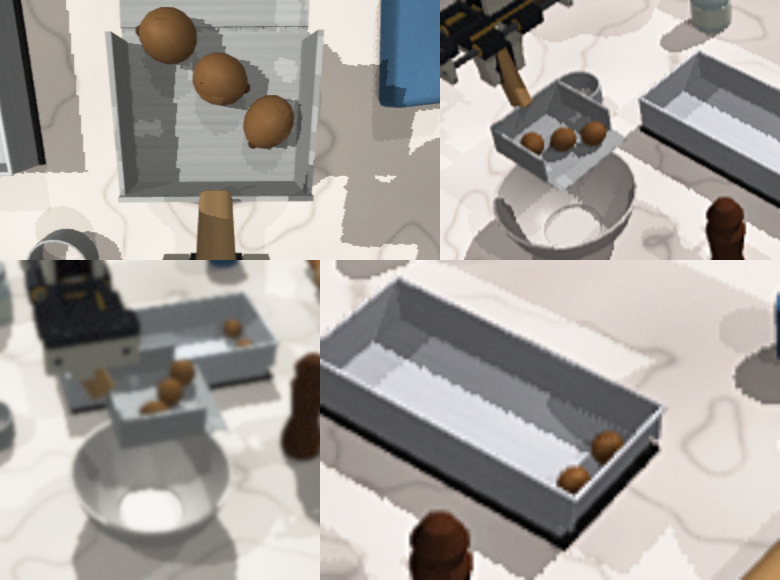

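The picture shows three nuts in the level scoop, at wrist crop (167,35), (220,78) and (269,122), above the middle of the bowl. The other two are in the tin at its far wall, and everything else is in place. I'll let it settle briefly and hand in.

Emit:
{"op": "send_rows", "data": {"steps": [{"dp": [0, 0, 0], "roll": 0, "jaw": 0}, {"dp": [0, 0, 0], "roll": 0, "jaw": 0}, {"dp": [0, 0, 0], "roll": 0, "jaw": 0}, {"dp": [0, 0, 0], "roll": 0, "jaw": 0}]}}

```text
time_s: 19.68
tcp_pos: [0.47, -0.2952, 0.2438]
eef_rot: [-180.0, -0.0, 6.7]
contact_force: [-0.1, 0.3, -2.4]
gripper_width: 0.0181
gripper_force: 59.9
```

```bash
python3 nuts.py 13; python3 -c "
from plant import r
print(r.close_job())"
```

```text
19.775 [ 0.4699 -0.2952  0.2438] [-180.     -0.      6.71] [ 0.7 -0.2 -3.2]
[[196, 8, 61, 56, 2535], [253, 52, 57, 53, 2239], [304, 96, 50, 52, 2050], [528, 113, 32, 105, 1872]]
[[190, 231, 13, 12, 118], [297, 240, 120, 128, 2928], [310, 243, 10, 11, 67], [253, 269, 22, 50, 847]]
the job is handed in; nothing more can be done
None
```

I handed the job in at about 20 s: the scoop is held still and level over the middle of the bowl, well above its rim, with three walnuts aboard and the other two still in the tin.

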